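Lock the bayonet ring on a wheel balancing stand

ROBOT

A 6-joint arm with a two-finger parallel gripper is mounted at the origin on the work surface. World frame = base frame: x ahead of the robot, y to its left, z up, the work surface at z = 0. Lengths are in mm, angles in rad, forces in N, time in s.
With the tool pointing down it reaches from about 300 to 775 mm from the base axis. Payload 14.6 kg.
Tool frame: the origin (TCP) lies between the finger pads; the fingertips stand manip.finger_overhang ahead of it and the grasp point (between the pads) lies 2 mm behind it (manip.finger_overhang is the distance from the TCP to the fingertips, in mm); z points along the fingers, y is the direction in which the jaws open and shut (so a half turn about z gives the same grasp; the last joint's range is limited). The gripper opens to 94 mm and grips with 3 to 60 N. Pads are 16 mm wide; open, the fingers measure 119 mm over their backs; the gripper's body (75 mm by 177 mm) begins 78 mm behind the grasp point.
Start: joints at [-1.237, 0.3, 1.521, -0, 1.321, -0.067], TCP at [214.578, -506.405, 222.446] pointing down, gripper open.
Joint ranges: [-3.03, 3.03], [-0.79, 2.21], [0.23, 2.52], [-1.04, 4.18], [0, 3.07], [-2.55, 2.55]. Speed limits (rad/s): [2.22, 2.22, 2.57, 3.14, 3.14, 3.14].

INTERFACE

Orientations are given as [roll, pitch, yaw] about the fixed x, y, z axes, in that order (R = Rz(yaw) Ry(pitch) Rx(roll)).
In Python, from cell import manip gives the robot as it stands.
- The arm moves only by the tool drive_tool, never from a script. Its argument "steps" is a list of rows, each an object with "delta_pos": the shift along the world's x, y, z in mm, a list of three; "yaw": the turn about the world's z in rad; "hand": the finger opening in mm, from 0 to 94. A call has 1 to 5 rows; each row shifts and turns the commanded pose from where the row before left it; what a row does not reach is not made up. A row lasts 1/12 s, in which the tool goes at most 41.7 mm and 7.16 degrees, less where a joint would pass 70% of its speed; a pose out of reach is approached as far as the arm can. A call is refused whole if a number of a shift passes 41.7 or a number of a turn 0.125, either way. A call with a gripper value outside its range is refused whole. The fingers move at their own pace and stop on an object; "squeeze" is the grip in N (left out, the last holds). Time passes only in rows, so rows that do not move let the fingers close. It gives the time, the measured TCP pose, the force and the opening at its end, in the units of the state.
- manip.read_state(): the state, without advancing time (a new reading comes with each control period).
- manip.camera(name): name is "side" or "top"; returns a dict with "frame" (400x640x3 uint8, red, green, blue), "range_z" (400x640 float32, mm along the optical axis (not along the pixel's ray), 0 where there is no reading), "intrinsics" (3x3 intrinsics, pixels), "dist_coeffs" ([k1, k2, p1, p2, k3] as OpenCV has them; the pictures are not rectified), "position" and "attitude" of the camera in the world. Camera axes: x right, y down, z forward; pixel columns grow to the right and rows downward; lengths in mm; the calibration is good to about 2 mm. A picture is of the moment at which its call begins.
- manip.sign_off(): hands the job in, once; it reports no verdict.
The state is a dict: "clock": time; "joints": joint angles; "qd": joint speeds; "effort": joint torques, N m; "eef_pos": TCP position; "eef_rot": TCP orientation; "wrist_force": force on the tool from outside, world axes, zero at the start; "moment": the same for the moment, N m; "finger_gap": finger opening in mm.
Only numpy, scipy, OpenCV 4.12 (cv2) and the standard library are available. Lean on these libraries where they do the work, as an engineer would, in place of code of your own. Each camera call takes 0.05 s, during which the arm holds its last target.

TASK

Fit the loose bayonet ring over the upright spindle of the wheel stand so that the spindle's cross pin enters its two slots, push it down against the spring, and twist it a quarter turn clockwise (seen from above) until the pin clicks into the end notches and the ring stays locked by itself. Feel for the slots and never force it: press only a little harder than the spring needs. Leave the other things on the bench where they are.

Things in the scene. Friction and masses are not known exactly. Their poses are not given: they have to be found in the camera images.
- ring_center (a point): Loose bayonet ring of plain aluminium (about 0.2 kg), upright on the bench; point on its axis half-way up, 19 mm above its underside. Octagonal, 50 mm across flats (flats 20.7 wide), 38 high, 33 bore right through. z up. Two ears (10 wide, 25 to 37 above the underside) stick out along +x and -x to 38 mm from the axis. Grip the free flats at +y and -y. A half turn changes nothing.
- ring_mouth (a point): Ring's slot mouth at the underside below the +x ear, 20 mm from the axis (another opposite, at -x): 9 mm wide, open below, right through the wall. The slot rises to 19 mm above the underside, then runs round a quarter turn as a level track, 10 to 19 mm above the underside. The ring is locked by turning it clockwise seen from above.
- ring_notch (a point): End of the track at +y of the ring, 20 mm from the axis (another opposite, at -y): a notch 9 mm wide with its floor 5 mm above the underside (this point is on that floor), and a stop wall just past it. The spring lifts the ring so that the pin drops into the notches.
- stand: Fixed wheel stand: small wheel with black tyre (200 mm across, 70 high) lying flat on a round base; origin on its axis at bench level, z up. On the axis a steel spindle 30 mm thick, top 130 above the bench, tapered to 18 over the last 12 mm. Locked, the ring's underside is 92 above the bench, the pin along the ring's y. Over 60 N between ring and stand is forcing.
- pin_middle (a point): Middle of the spindle's level cross pin, on the axis 100 mm above the bench; pin 6 mm thick, ends 24 mm from the axis. It lies roughly along the stand's x (the axes given here are the stand's) but may be turned up to 0.6 rad either way: look or feel for it. A ring with its mouths not in line rests on the pin with its underside 103 mm above the bench.
- cup_top (a point): Top of the sprung pressure cup (black plastic, 62 mm across) round the spindle, 97 mm above the bench when free. The ring pushes it down: about 2 N when first met, 0.8 N more per mm. The ring can turn with its underside 84 to 87 mm above the bench; at 84 the pin meets the slot's upper end, a hard stop, and the spring pushes about 12 N.
Things that resemble listed ones, but are neither listed nor needed, are in the scene too. Leave any blue look-alike of the stand alone.

How it is judged (in metres and radians):
On the way, in this order (a step that is already met when the one before it is completed fails the run):
1. the ring is over the spindle with the cross pin inside its slot mouths (underside lower than 98.5 mm), not yet turned (horizontal distance between ring_center and stand below 0.004 m and z of ring_center in the frame of stand below 0.1175 m and angle between the x axis of ring_center and the x axis of stand, either way round below 0.75 rad), for 0.1 s.
2. the ring is pressed down (underside lower than 89 mm) and turned a quarter turn, so that its y axis points along the pin (horizontal distance between ring_center and stand below 0.004 m and z of ring_center in the frame of stand below 0.108 m and angle between the y axis of ring_center and the x axis of stand, either way round below 0.75 rad), for 0.1 s.
At the end, for the whole second after the job is handed in: Ring on the spindle (axis within 4 mm, upright within 0.06 rad), its y axis along the stand's x within 0.75 rad (the pin's own offset included), its underside 92 mm above the bench within 1.8 mm, held up by the spring with the pin in the notches; at rest and let go (horizontal distance between ring_center and stand below 0.004 m and angle between ring_center's own z axis and vertical below 0.06 rad and z of ring_center in the frame of stand between 0.1092 and 0.1128 m and angle between the y axis of ring_center and the x axis of stand, either way round below 0.75 rad and linear speed of ring below 0.02 m/s and angular speed of ring below 0.1 rad/s); the robot touches nothing.
It fails at once if the ring and the stand press on each other with more than 60 N (contact force between ring and stand above 60 N).
It fails at once if the robot pushes on the stand with more than 15 N (contact force between any of the fingers, the arm and stand above 15 N).
It fails at once if another thing on the bench is shifted more than 30 mm (distance of any of spacer, cone, can_a, can_b, scraper, wrench, wirebrush, jar from where it was at the start of the episode above 0.03 m).
It also fails if it takes over 72 s, if anything falls off the work surface, if the arm or the gripper's body presses on something with over 40 N, if the wrist force passes 120 N, or if a joint passes its speed limit or range.

## Working session

There is one attempt and no reset: what is moved stays moved. The work goes in short steps, Python scripts to look and compute and a tool call to move; the robot and the scene stay as the last step left them, time stands still between calls to the robot, and variables do not carry over. Pictures are saved under pics/ and viewed, and the job is handed in when it is done.

Besides the shell and the picture viewer there is one more tool, called after "Call:" as name([rows], argument=value, ...), one row to a line, values as JSON. drive_tool: Moves the arm, as the interface text tells. Its arguments: {"type":"object","properties":{"steps":{"type":"array"},"squeeze":{"type":"number"}},"required":["steps"]}

```bash
mkdir -p pics; ls
cat > h.py <<'E'
import numpy as np, cv2, pickle
from cell import manip
def snap(n,fn):
    c=manip.camera(n); pickle.dump({k:c[k] for k in c},open(fn+'.pkl','wb'))
    cv2.imwrite('pics/'+fn+'.png',cv2.cvtColor(c['frame'],cv2.COLOR_RGB2BGR)); return c
def load(fn): return pickle.load(open(fn+'.pkl','rb'))
def Rm(a):
    a=np.array(a,float)
    if a.shape==(3,3): return a
    from scipy.spatial.transform import Rotation as R
    return R.from_euler('xyz',a).as_matrix() if a.size==3 else R.from_quat(a).as_matrix()
def cloud(c):
    h,w=c['range_z'].shape
    u,v=np.meshgrid(np.arange(w),np.arange(h))
    p=cv2.undistortPoints(np.stack([u.ravel(),v.ravel()],1).astype(np.float64).reshape(-1,1,2),np.array(c['intrinsics'],float),np.array(c['dist_coeffs'],float)).reshape(h,w,2)
    z=c['range_z'].astype(float)
    P=np.dstack([p[...,0]*z,p[...,1]*z,z])@Rm(c['attitude']).T+np.array(c['position'])
    P[z==0]=np.nan
    return P
E
python3 - <<'E'
from h import *
print(manip.read_state(), manip.finger_overhang)
for n in('top','side'):
    c=snap(n,n+'0'); print(n,c['position'],c['attitude'],c['intrinsics'],c['dist_coeffs'])
E
```

```text
pics
{'clock': 0.0, 'joints': array([-1.23663175e+00,  3.00453794e-01,  1.52160913e+00, -6.00448180e-07,
        1.32071145e+00, -6.65826239e-02]), 'qd': array([ 0.00106615,  0.00112567, -0.00066305, -0.00013505,  0.00086918,
       -0.00083323]), 'effort': array([ 6.69835972e-04, -5.31808412e+01, -3.52730656e+01,  7.08561670e-02,
        2.44786829e-02, -1.12387474e-04]), 'eef_pos': array([ 214.4797851 , -506.17681606,  221.88395221]), 'eef_rot': array([-3.14041351e+00, -7.80436136e-05,  4.00747299e-01]), 'wrist_force': array([-0.00579965, -0.11391144, -0.50102339]), 'moment': array([ 0.01924534, -0.01450767, -0.02452523]), 'finger_gap': 94.16175167178719} 17.0
top [ 338.36007137  -89.87482925 1170.87651484] [-3.01163074  0.02812595 -1.57027256] [[372.16589755   0.         317.06513246]
 [  0.         372.16589755 202.74459846]
 [  0.           0.           1.        ]] [0.01197749 0.         0.         0.         0.        ]
side [272.19837828 727.37307599 996.12266537] [-2.39761329 -0.00573994 -2.8817018 ] [[491.58311682   0.         313.23659557]
 [  0.         491.58311682 191.94954138]
 [  0.           0.           1.        ]] [-0.13048485  0.          0.          0.          0.        ]
```

View pics/top0.png

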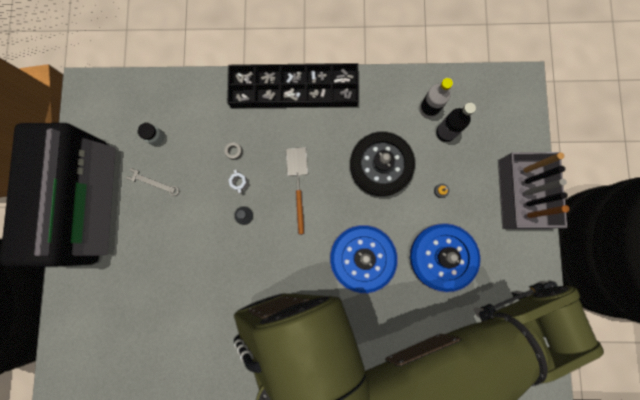

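View pics/side0.png

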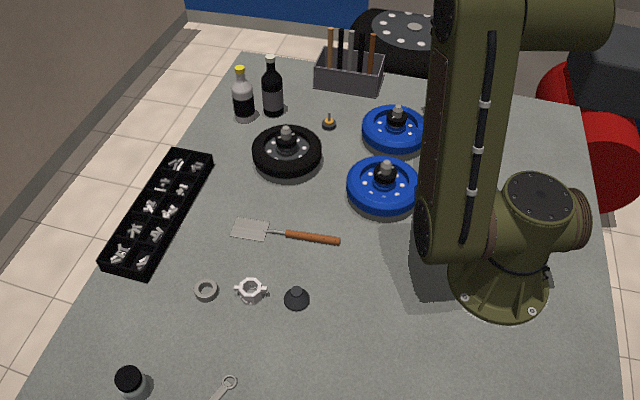

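The top view shows the ring with its ears at (237,182) and the black-tyred stand at (383,163). The round spacer at (233,150), the cone at (243,215) and the blue wheels are decoys. In the side view the ring is at (251,291) and the stand at (287,148).

Run:
```python
from h import *
for n,r,s in(('top',(237,182),(384,160)),('side',(251,290),(287,140))):
    c=load(n+'0');P=cloud(c)
    for nm,(u,v),w in(('ring',r,22),('stand',s,34)):
        Q=P[v-w:v+w,u-w:u+w].reshape(-1,3);Q=Q[~np.isnan(Q[:,0])]
        print(n,nm,'bench z',np.percentile(Q[:,2],5))
        for lo,hi in ([(20,32),(33,45)] if nm=='ring' else [(55,80),(85,99),(99,110),(110,125),(125,140)]):
            q=Q[(Q[:,2]>lo)&(Q[:,2]<hi)]
            if len(q):print(lo,hi,len(q),q.mean(0).round(1),q.min(0).round(1),q.max(0).round(1),((q.min(0)+q.max(0))/2).round(1))
    img=c['frame']
    for nm,(u,v),w in(('ring',r,25),('stand',s,35)):
        im=cv2.resize(img[v-w:v+w,u-w:u+w],(580,580),interpolation=cv2.INTER_CUBIC); cv2.imwrite(f'pics/{n}_{nm}.png',im[...,::-1])
a=[cv2.imread(f'pics/{n}_{m}.png') for m in('ring','stand') for n in('top','side')]
a=[cv2.resize(x,(390,290+0)) if 0 else cv2.resize(x,(300,300)) for x in a]
cv2.imwrite('pics/mos.png',np.vstack([np.hstack(a[:2]),np.hstack(a[2:])]))
```

```text
top ring bench z -3.3155700440569373
20 32 29 [556.9 185.   27.4] [531.5 164.6  20.6] [575.9 208.3  31.5] [553.7 186.4  26.1]
33 45 156 [555.8 190.3  37.6] [520.9 165.7  33. ] [593.7 220.2  43.3] [557.3 193.   38.1]
top stand bench z -2.082535483115862
55 80 1944 [ 603.  -255.4   67.6] [ 511.6 -356.1   55.1] [ 706.  -158.7   80. ] [ 608.8 -257.4   67.5]
85 99 192 [ 605.  -256.6   96.1] [ 577.4 -286.1   89.1] [ 637.6 -227.2   99. ] [ 607.5 -256.6   94. ]
99 110 58 [ 603.5 -253.1  101.6] [ 579.8 -281.7   99. ] [ 634.2 -229.6  109.1] [ 607.  -255.7  104. ]
110 125 41 [ 603.2 -255.9  119.8] [ 592.4 -270.4  110.7] [ 620.1 -244.1  124.9] [ 606.2 -257.3  117.8]
125 140 49 [ 606.3 -256.8  128.8] [ 594.9 -266.1  125.1] [ 617.8 -246.1  131.5] [ 606.4 -256.1  128.3]
side ring bench z -2.7160789535060585
20 32 112 [554.5 198.2  26.8] [520.6 174.   20. ] [591.4 220.9  32. ] [556.  197.5  26. ]
33 45 295 [557.9 194.   37.2] [520.7 166.4  33. ] [595.4 220.5  42.9] [558.1 193.5  37.9]
side stand bench z -2.909963761382164
55 80 1728 [ 599.6 -235.    66.7] [ 507.3 -351.3   55. ] [ 706.3 -155.    79.8] [ 606.8 -253.1   67.4]
85 99 192 [ 602.7 -244.5   94.8] [ 576.5 -283.2   85.3] [ 636.9 -223.    99. ] [ 606.7 -253.1   92.1]
99 110 46 [ 603.9 -244.9  103.4] [ 574.8 -273.    99. ] [ 625.9 -219.6  109.4] [ 600.3 -246.3  104.2]
110 125 57 [ 603.2 -246.6  117.6] [ 590.2 -260.1  110.6] [ 619.9 -237.   124.7] [ 605.1 -248.5  117.7]
125 140 37 [ 605.9 -252.3  128.7] [ 596.2 -263.5  125.4] [ 616.5 -243.9  132.9] [ 606.4 -253.7  129.1]
```

View pics/mos.png

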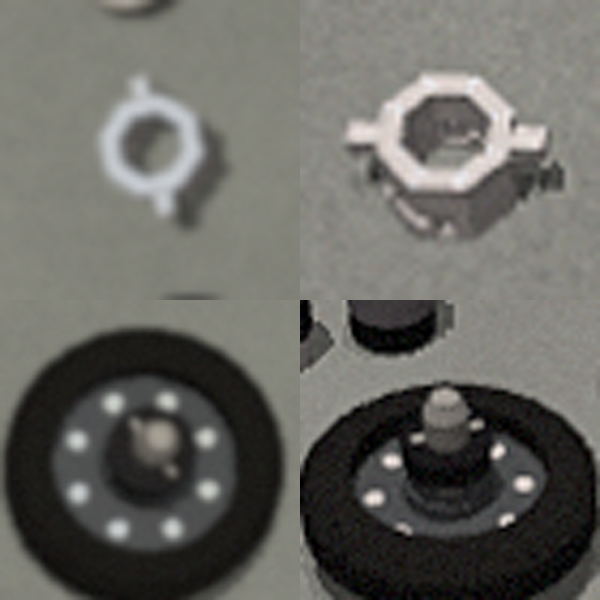

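```bash
cat >> h.py <<'E'
def ray(c,uv,z):
    p=cv2.undistortPoints(np.array(uv,float).reshape(-1,1,2),np.array(c['intrinsics'],float),np.array(c['dist_coeffs'],float)).reshape(-1,2)
    d=np.c_[p,np.ones(len(p))]@Rm(c['attitude']).T; o=np.array(c['position'])
    return o+d*((z-o[2])/d[:,2])[:,None]
E
python3 - <<'E'
from h import *
pin={'top':[(380.5,154.2),(389.1,164.9)],'side':[(279.3,137.2),(293.3,133.9)]}
for n,rc in(('top',(237,182)),('side',(251,290))):
    c=load(n+'0');p=ray(c,pin[n],100);d=p[0]-p[1]
    print(n,'pin',p.round(1).tolist(),'mid',p.mean(0).round(1),'len',np.linalg.norm(d),'ang',np.arctan2(d[1],d[0])%np.pi)
    # bright ring mask -> top plane z=38
    g=cv2.cvtColor(c['frame'],cv2.COLOR_RGB2GRAY); w=26;u,v=rc
    sub=g[v-w:v+w,u-w:u+w]; m=(sub>(165 if n=='top' else 175)).astype(np.uint8)
    k,l,s,_=cv2.connectedComponentsWithStats(m); j=1+np.argmax(s[1:,4]); ys,xs=np.where(l==j)
    q=ray(c,np.c_[xs+u-w,ys+v-w],37.5)[:,:2]
    mm=(q.max(0)+q.min(0))/2; cc=q.mean(0); far=q[np.linalg.norm(q-cc,axis=1)>29]
    a,b,t=cv2.fitEllipse(q.astype(np.float32)[np.linalg.norm(q-cc,axis=1)<29]) 
    U,S,V=np.linalg.svd(q-cc); f=far-cc
    pr=f@V[0]; e1=far[pr>0].mean(0);e2=far[pr<0].mean(0)
    print(n,'ring n',len(q),'mean',cc.round(1),'mid',mm.round(1),'pca',np.arctan2(V[0,1],V[0,0])%np.pi,'ears',e1.round(1),e2.round(1),np.arctan2(*(e1-e2)[::-1])%np.pi,((e1+e2)/2).round(1),'extent',np.ptp(q@V[0]))
E
```

```text
top pin [[621.6, -246.0, 100.0], [589.3, -270.3, 100.0]] mid [ 605.4 -258.2  100. ] len 40.42438726596976 ang 0.6462113226837753
top ring n 140 mean [556.7 193.1] mid [555.7 193.1] pca 0.21916543125593568 ears [524.7 185.6] [588.7 199.3] 0.2110923129079878 [556.7 192.5] extent 71.85243107285817
side pin [[622.7, -245.4, 100.0], [589.2, -268.9, 100.0]] mid [ 605.9 -257.1  100. ] len 40.8585479323824 ang 0.6129229397261666
side ring n 227 mean [557.1 191.3] mid [556.7 191.2] pca 0.22523273786205467 ears [524.8 185.4] [588.4 200.9] 0.23959366528773574 [556.6 193.2] extent 73.14094183474958
```

Call:
drive_tool([
  {"delta_pos": [10, 20, 0], "yaw": 0, "hand": 94},
  {"delta_pos": [17, 34, 0], "yaw": -0.02, "hand": 94},
  {"delta_pos": [17, 34, 0], "yaw": -0.02, "hand": 94},
  {"delta_pos": [17, 34, 0], "yaw": -0.02, "hand": 94},
  {"delta_pos": [17, 34, 0], "yaw": -0.02, "hand": 94},
])

```text
clock: 0.52
eef_pos: [292.8, -348.7, 222.1]
eef_rot: [-3.141, 0.0, 0.319]
wrist_force: [0.4, -0.8, 0.4]
finger_gap: 94.1
```

Call:
drive_tool([
  {"delta_pos": [17, 34, 0], "yaw": -0.02, "hand": 94},
  {"delta_pos": [17, 34, 0], "yaw": -0.02, "hand": 94},
  {"delta_pos": [17, 34, 0], "yaw": -0.02, "hand": 94},
  {"delta_pos": [17, 34, 0], "yaw": -0.02, "hand": 94},
  {"delta_pos": [17, 34, 0], "yaw": -0.01, "hand": 94},
])

```text
clock: 0.93
eef_pos: [377.9, -178.6, 222.4]
eef_rot: [-3.142, 0.0, 0.229]
wrist_force: [0.1, -0.7, 0.6]
finger_gap: 93.9
```

Call:
drive_tool([
  {"delta_pos": [17, 34, 0], "yaw": 0, "hand": 94},
  {"delta_pos": [17, 34, 0], "yaw": 0, "hand": 94},
  {"delta_pos": [17, 34, 0], "yaw": 0, "hand": 94},
  {"delta_pos": [17, 34, 0], "yaw": 0, "hand": 94},
  {"delta_pos": [17, 34, 0], "yaw": 0, "hand": 94},
])

```text
clock: 1.35
eef_pos: [462.9, -8.4, 222.4]
eef_rot: [-3.142, 0.0, 0.231]
wrist_force: [0.5, -1.6, 0.7]
finger_gap: 93.7
```

Remaining: dx 94, dy 201, down.

Call:
drive_tool([
  {"delta_pos": [17, 34, -8], "yaw": 0, "hand": 94},
  {"delta_pos": [17, 34, -8], "yaw": 0, "hand": 94},
  {"delta_pos": [17, 34, -8], "yaw": 0, "hand": 94},
  {"delta_pos": [17, 34, -8], "yaw": 0, "hand": 94},
  {"delta_pos": [13, 33, -10], "yaw": 0, "hand": 94},
])

```text
clock: 1.77
eef_pos: [544.3, 160.7, 179.9]
eef_rot: [-3.142, -0.0, 0.231]
wrist_force: [0.8, -0.2, 1.0]
finger_gap: 93.9
```

Call:
drive_tool([
  {"delta_pos": [13, 32, -20], "yaw": 0, "hand": 94},
  {"delta_pos": [0, 0, -35], "yaw": 0, "hand": 94},
  {"delta_pos": [0, 0, -25], "yaw": 0, "hand": 94},
  {"delta_pos": [0, 0, -10], "yaw": 0, "hand": 94},
  {"delta_pos": [0, 0, 0], "yaw": 0, "hand": 94},
])

```text
clock: 2.18
eef_pos: [555.4, 190.2, 88.1]
eef_rot: [3.141, 0.005, 0.231]
wrist_force: [0.1, -0.9, 0.8]
finger_gap: 93.9
```

Run:
```python
from h import *
print(manip.read_state()['eef_pos'],manip.read_state()['eef_rot'])
a=[]
for n,(u,v) in(('side',(251,280)),('top',(237,182))):
    c=snap(n,n+'1'); a.append(cv2.resize(c['frame'][v-60:v+60,u-60:u+60],(400,400),interpolation=cv2.INTER_CUBIC)[...,::-1])
cv2.imwrite('pics/m1.png',np.hstack(a))
```

```text
[555.40354    190.21036623  88.05924695] [3.14140294 0.00457652 0.23074779]
```

View pics/m1.png

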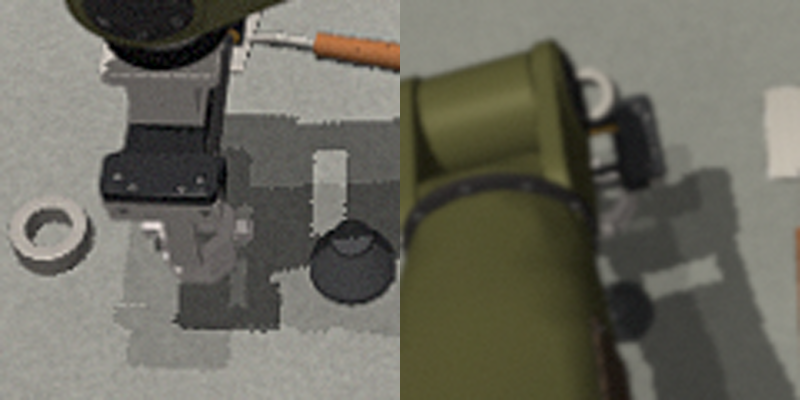

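The gripper is centred over the ring with the fingers on the far and near flats. I'll go down the last part now.

Call:
drive_tool([
  {"delta_pos": [1.4, 2.6, -20], "yaw": -0.006, "hand": 94},
  {"delta_pos": [0, 0, -20], "yaw": 0, "hand": 94},
  {"delta_pos": [0, 0, -15], "yaw": 0, "hand": 94},
  {"delta_pos": [0, 0, -8], "yaw": 0, "hand": 94},
  {"delta_pos": [0, 0, 0], "yaw": 0, "hand": 94},
])

```text
clock: 2.7
eef_pos: [558.1, 193.0, 27.6]
eef_rot: [-3.142, 0.0, 0.224]
wrist_force: [-0.2, -0.6, 0.3]
finger_gap: 94.1
```

Call:
drive_tool([
  {"delta_pos": [0, 0, 0], "yaw": 0, "hand": 60},
  {"delta_pos": [0, 0, 0], "yaw": 0, "hand": 60},
  {"delta_pos": [0, 0, 0], "yaw": 0, "hand": 60},
  {"delta_pos": [0, 0, 0], "yaw": 0, "hand": 55},
  {"delta_pos": [0, 0, 0], "yaw": 0, "hand": 55},
], squeeze=5)

```text
clock: 3.12
eef_pos: [558.2, 193.3, 28.0]
eef_rot: [-3.142, -0.001, 0.225]
wrist_force: [0.0, -0.3, -0.0]
finger_gap: 63.9
```

Call:
drive_tool([
  {"delta_pos": [-1, 0, -3], "yaw": 0, "hand": 55},
  {"delta_pos": [0, 0, 0], "yaw": 0, "hand": 50},
  {"delta_pos": [0, 0, 0], "yaw": 0, "hand": 45},
  {"delta_pos": [0, 0, 0], "yaw": 0, "hand": 40},
  {"delta_pos": [0, 0, 0], "yaw": 0, "hand": 40},
], squeeze=5)

```text
clock: 3.53
eef_pos: [556.8, 193.2, 24.2]
eef_rot: [-3.142, 0.0, 0.225]
wrist_force: [-0.5, 0.7, -3.3]
finger_gap: 49.7
```

Call:
drive_tool([
  {"delta_pos": [0, 0, 0], "yaw": 0, "hand": 40},
  {"delta_pos": [0, 0, 0], "yaw": 0, "hand": 40},
  {"delta_pos": [0, 0, 0], "yaw": 0, "hand": 40},
  {"delta_pos": [0, 0, 0], "yaw": 0, "hand": 40},
], squeeze=35)

```text
clock: 3.87
eef_pos: [557.0, 193.2, 24.4]
eef_rot: [3.142, 0.0, 0.225]
wrist_force: [-0.6, 0.4, -2.5]
finger_gap: 49.7
```

Call:
drive_tool([
  {"delta_pos": [0, 0, 15], "yaw": 0, "hand": 40},
  {"delta_pos": [0, 0, 35], "yaw": 0, "hand": 40},
  {"delta_pos": [0, 0, 40], "yaw": 0, "hand": 40},
  {"delta_pos": [0, 0, 40], "yaw": 0, "hand": 40},
  {"delta_pos": [0, 0, 25], "yaw": 0, "hand": 40},
])

```text
clock: 4.28
eef_pos: [557.6, 193.4, 183.8]
eef_rot: [-3.141, -0.004, 0.225]
wrist_force: [0.9, 0.4, -0.8]
finger_gap: 49.9
```

Call:
drive_tool([
  {"delta_pos": [2, -20, 0], "yaw": 0.02, "hand": 40},
  {"delta_pos": [4, -35, 0], "yaw": 0.035, "hand": 40},
  {"delta_pos": [4, -35, 0], "yaw": 0.035, "hand": 40},
  {"delta_pos": [4, -35, 0], "yaw": 0.035, "hand": 40},
  {"delta_pos": [4, -35, 0], "yaw": 0.035, "hand": 40},
])

```text
clock: 4.7
eef_pos: [574.9, 31.7, 179.6]
eef_rot: [3.141, -0.0, 0.387]
wrist_force: [1.0, 0.8, -2.1]
finger_gap: 49.3
```

Call:
drive_tool([
  {"delta_pos": [4, -35, 0], "yaw": 0.035, "hand": 40},
  {"delta_pos": [4, -35, 0], "yaw": 0.035, "hand": 40},
  {"delta_pos": [4, -35, 0], "yaw": 0.035, "hand": 40},
  {"delta_pos": [4, -35, 0], "yaw": 0.035, "hand": 40},
  {"delta_pos": [4, -35, 0], "yaw": 0.035, "hand": 40},
])

```text
clock: 5.12
eef_pos: [594.8, -143.6, 179.5]
eef_rot: [3.142, -0.0, 0.561]
wrist_force: [0.4, -0.1, -1.3]
finger_gap: 49.4
```

Call:
drive_tool([
  {"delta_pos": [4, -35, 0], "yaw": 0.035, "hand": 40},
  {"delta_pos": [4, -30, 0], "yaw": 0.035, "hand": 40},
  {"delta_pos": [2, -25, 0], "yaw": 0, "hand": 40},
  {"delta_pos": [0, 0, 0], "yaw": 0, "hand": 40},
  {"delta_pos": [0, 0, 0], "yaw": 0, "hand": 40},
])

```text
clock: 5.53
eef_pos: [604.6, -232.9, 178.9]
eef_rot: [-3.141, 0.0, 0.628]
wrist_force: [0.3, 1.6, -2.2]
finger_gap: 50.0
```

Call:
drive_tool([
  {"delta_pos": [1, -12, -8], "yaw": 0, "hand": 40},
  {"delta_pos": [0.4, -11.6, -5], "yaw": 0, "hand": 40},
  {"delta_pos": [0, 0, 0], "yaw": 0, "hand": 40},
  {"delta_pos": [0, 0, 0], "yaw": 0, "hand": 40},
])

```text
clock: 5.87
eef_pos: [606.1, -255.6, 165.7]
eef_rot: [-3.14, 0.001, 0.629]
wrist_force: [1.1, 0.5, -1.0]
finger_gap: 49.9
```

Run:
```python
from h import *
print(manip.read_state()['eef_pos'],manip.read_state()['eef_rot'])
a=[]
for n,(u,v) in(('side',(287,130)),('top',(384,160))):
    c=snap(n,n+'2'); a.append(cv2.resize(c['frame'][v-50:v+50,u-50:u+50],(400,400),interpolation=cv2.INTER_CUBIC)[...,::-1])
cv2.imwrite('pics/m2.png',np.hstack(a))
```

```text
[ 606.13841489 -255.58405375  165.65924425] [-3.14049349e+00  5.80813486e-04  6.29375398e-01]
```

View pics/m2.png

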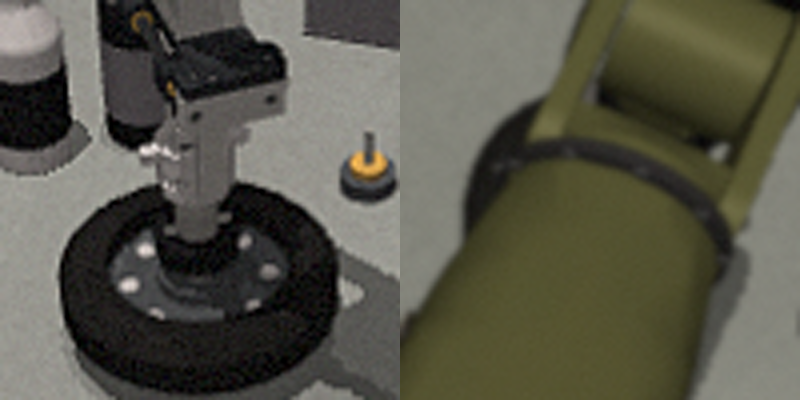

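The side view shows the ring held upright over the spindle, with its ear at (155,155) and a pin end at about (222,215) in the left crop. The top view is blocked by the arm. I'll lower slowly and watch the forces.

Call:
drive_tool([
  {"delta_pos": [0, -1, -6], "yaw": 0, "hand": 40},
  {"delta_pos": [0, 0, -6], "yaw": 0, "hand": 40},
  {"delta_pos": [0, 0, -5], "yaw": 0, "hand": 40},
  {"delta_pos": [0, 0, -3], "yaw": 0, "hand": 40},
  {"delta_pos": [0, 0, 0], "yaw": 0, "hand": 40},
])

```text
clock: 6.38
eef_pos: [606.1, -256.2, 145.3]
eef_rot: [-3.14, 0.001, 0.63]
wrist_force: [0.5, -0.1, -2.1]
finger_gap: 49.6
```

Call:
drive_tool([
  {"delta_pos": [0, 0, -2], "yaw": 0, "hand": 40},
  {"delta_pos": [0, 0, -1], "yaw": 0, "hand": 40},
  {"delta_pos": [0, 0, 0], "yaw": 0, "hand": 40},
])

```text
clock: 6.63
eef_pos: [606.4, -256.4, 143.4]
eef_rot: [3.141, -0.0, 0.63]
wrist_force: [1.5, -0.2, -2.0]
finger_gap: 49.7
```

Call:
drive_tool([
  {"delta_pos": [0, 0, -2], "yaw": 0, "hand": 40},
  {"delta_pos": [0, 0, 0], "yaw": 0, "hand": 40},
])

```text
clock: 6.8
eef_pos: [606.6, -256.7, 141.7]
eef_rot: [3.141, -0.0, 0.63]
wrist_force: [1.7, -1.4, -0.3]
finger_gap: 49.5
```

Call:
drive_tool([
  {"delta_pos": [0, 0, -2], "yaw": 0, "hand": 40},
  {"delta_pos": [0, 0, 0], "yaw": 0, "hand": 40},
])

```text
clock: 6.97
eef_pos: [606.7, -256.8, 139.5]
eef_rot: [3.14, -0.0, 0.63]
wrist_force: [5.1, -3.9, -3.3]
finger_gap: 49.7
```

Call:
drive_tool([
  {"delta_pos": [0, 0, -2], "yaw": 0, "hand": 40},
  {"delta_pos": [0, 0, 0], "yaw": 0, "hand": 40},
])

```text
clock: 7.13
eef_pos: [606.8, -256.9, 137.5]
eef_rot: [3.14, -0.001, 0.63]
wrist_force: [4.5, -4.8, -1.9]
finger_gap: 50.0
```

Call:
drive_tool([
  {"delta_pos": [0.5, -0.5, 0], "yaw": 0, "hand": 40},
  {"delta_pos": [0, 0, 0], "yaw": 0, "hand": 40},
])

```text
clock: 7.3
eef_pos: [606.9, -257.0, 137.4]
eef_rot: [3.142, -0.0, 0.63]
wrist_force: [1.5, -3.0, -0.9]
finger_gap: 50.1
```

Call:
drive_tool([
  {"delta_pos": [0.5, -0.5, 0], "yaw": 0, "hand": 40},
  {"delta_pos": [0, 0, 0], "yaw": 0, "hand": 40},
])

```text
clock: 7.47
eef_pos: [607.1, -257.1, 137.0]
eef_rot: [-3.14, 0.0, 0.63]
wrist_force: [-0.7, -0.0, -2.1]
finger_gap: 49.5
```

Call:
drive_tool([
  {"delta_pos": [0.7, -0.8, 0], "yaw": 0, "hand": 40},
  {"delta_pos": [0, 0, -2], "yaw": 0, "hand": 40},
  {"delta_pos": [0, 0, 0], "yaw": 0, "hand": 40},
])

```text
clock: 7.72
eef_pos: [607.9, -258.0, 134.8]
eef_rot: [-3.141, 0.0, 0.63]
wrist_force: [-0.6, 0.4, -2.2]
finger_gap: 49.9
```

Call:
drive_tool([
  {"delta_pos": [0, 0, -2], "yaw": 0, "hand": 40},
  {"delta_pos": [0, 0, 0], "yaw": 0, "hand": 40},
])

```text
clock: 7.88
eef_pos: [607.9, -258.1, 132.9]
eef_rot: [-3.141, 0.0, 0.63]
wrist_force: [0.4, 1.0, -2.3]
finger_gap: 49.7
```

Call:
drive_tool([
  {"delta_pos": [0, 0, -2], "yaw": 0, "hand": 40},
  {"delta_pos": [0, 0, 0], "yaw": 0, "hand": 40},
])

```text
clock: 8.05
eef_pos: [608.0, -258.1, 131.0]
eef_rot: [-3.141, 0.0, 0.63]
wrist_force: [0.1, -0.5, -1.9]
finger_gap: 50.1
```

Call:
drive_tool([
  {"delta_pos": [0, 0, -2], "yaw": 0, "hand": 40},
  {"delta_pos": [0, 0, 0], "yaw": 0, "hand": 40},
])

```text
clock: 8.22
eef_pos: [608.0, -258.1, 129.1]
eef_rot: [-3.141, 0.0, 0.63]
wrist_force: [0.4, 1.4, -2.7]
finger_gap: 49.9
```

Call:
drive_tool([
  {"delta_pos": [0, 0, -1], "yaw": 0, "hand": 40},
  {"delta_pos": [0, 0, 0], "yaw": 0, "hand": 40},
])

```text
clock: 8.38
eef_pos: [608.0, -258.2, 128.3]
eef_rot: [-3.141, 0.0, 0.63]
wrist_force: [-0.5, -0.9, -2.0]
finger_gap: 50.0
```

Call:
drive_tool([
  {"delta_pos": [0, 0, -1], "yaw": 0, "hand": 40},
  {"delta_pos": [0, 0, 0], "yaw": 0, "hand": 40},
])

```text
clock: 8.55
eef_pos: [608.0, -258.2, 127.3]
eef_rot: [-3.141, 0.0, 0.63]
wrist_force: [-0.1, -0.4, -1.7]
finger_gap: 50.0
```

Call:
drive_tool([
  {"delta_pos": [0, 0, -1], "yaw": 0, "hand": 40},
  {"delta_pos": [0, 0, 0], "yaw": 0, "hand": 40},
])

```text
clock: 8.72
eef_pos: [608.0, -258.2, 126.3]
eef_rot: [-3.141, 0.0, 0.63]
wrist_force: [-0.2, -0.2, -2.7]
finger_gap: 49.9
```

Underside is at about 102 with no contact, so the pin seems to be entering the mouths.

Call:
drive_tool([
  {"delta_pos": [0, 0, -1], "yaw": 0, "hand": 40},
  {"delta_pos": [0, 0, 0], "yaw": 0, "hand": 40},
])

```text
clock: 8.88
eef_pos: [608.0, -258.2, 125.2]
eef_rot: [-3.141, 0.0, 0.63]
wrist_force: [0.4, 0.5, -2.0]
finger_gap: 49.7
```

Call:
drive_tool([
  {"delta_pos": [0, 0, -1], "yaw": 0, "hand": 40},
  {"delta_pos": [0, 0, 0], "yaw": 0, "hand": 40},
])

```text
clock: 9.05
eef_pos: [608.0, -258.2, 124.2]
eef_rot: [-3.141, 0.0, 0.63]
wrist_force: [0.5, -0.3, -1.9]
finger_gap: 49.8
```

Call:
drive_tool([
  {"delta_pos": [0, 0, -1], "yaw": 0, "hand": 40},
  {"delta_pos": [0, 0, 0], "yaw": 0, "hand": 40},
])

```text
clock: 9.22
eef_pos: [608.0, -258.2, 123.2]
eef_rot: [-3.141, 0.0, 0.63]
wrist_force: [-0.2, 0.4, -1.7]
finger_gap: 50.0
```

Call:
drive_tool([
  {"delta_pos": [0, 0, -1], "yaw": 0, "hand": 40},
  {"delta_pos": [0, 0, 0], "yaw": 0, "hand": 40},
])

```text
clock: 9.38
eef_pos: [608.0, -258.2, 122.2]
eef_rot: [-3.141, 0.0, 0.63]
wrist_force: [0.0, 0.3, -2.3]
finger_gap: 49.5
```

Call:
drive_tool([
  {"delta_pos": [0, 0, -1], "yaw": 0, "hand": 40},
  {"delta_pos": [0, 0, 0], "yaw": 0, "hand": 40},
])

```text
clock: 9.55
eef_pos: [608.0, -258.2, 121.2]
eef_rot: [-3.141, 0.0, 0.63]
wrist_force: [0.7, 0.2, -2.8]
finger_gap: 49.8
```

Call:
drive_tool([
  {"delta_pos": [0, 0, -1], "yaw": 0, "hand": 40},
  {"delta_pos": [0, 0, 0], "yaw": 0, "hand": 40},
])

```text
clock: 9.72
eef_pos: [608.1, -258.2, 120.5]
eef_rot: [3.142, -0.0, 0.63]
wrist_force: [-0.9, 0.3, 0.1]
finger_gap: 49.8
```

Call:
drive_tool([
  {"delta_pos": [0, 0, -1], "yaw": 0, "hand": 40},
  {"delta_pos": [0, 0, 0], "yaw": 0, "hand": 40},
])

```text
clock: 9.88
eef_pos: [608.1, -258.2, 119.5]
eef_rot: [3.141, -0.0, 0.63]
wrist_force: [-1.4, 0.1, 1.7]
finger_gap: 50.1
```

Call:
drive_tool([
  {"delta_pos": [0, 0, -1], "yaw": 0, "hand": 40},
  {"delta_pos": [0, 0, 0], "yaw": 0, "hand": 40},
])

```text
clock: 10.05
eef_pos: [608.1, -258.2, 118.5]
eef_rot: [3.141, -0.0, 0.63]
wrist_force: [-1.5, 0.4, 1.8]
finger_gap: 49.5
```

Call:
drive_tool([
  {"delta_pos": [0, 0, -1], "yaw": 0, "hand": 40},
  {"delta_pos": [0, 0, 0], "yaw": 0, "hand": 40},
])

```text
clock: 10.22
eef_pos: [608.1, -258.2, 117.5]
eef_rot: [3.141, -0.0, 0.63]
wrist_force: [-1.9, 1.3, 1.8]
finger_gap: 49.9
```

Call:
drive_tool([
  {"delta_pos": [0, 0, -1], "yaw": 0, "hand": 40},
  {"delta_pos": [0, 0, 0], "yaw": 0, "hand": 40},
])

```text
clock: 10.38
eef_pos: [608.1, -258.2, 116.4]
eef_rot: [3.141, -0.0, 0.63]
wrist_force: [-1.4, 1.6, 4.9]
finger_gap: 49.5
```

Call:
drive_tool([
  {"delta_pos": [-0.3, 0.3, -1], "yaw": 0, "hand": 40},
  {"delta_pos": [0, 0, -1], "yaw": 0, "hand": 40},
  {"delta_pos": [0, 0, 0], "yaw": 0, "hand": 40},
])

```text
clock: 10.63
eef_pos: [608.1, -258.2, 114.7]
eef_rot: [3.14, -0.0, 0.63]
wrist_force: [0.7, -0.2, 5.3]
finger_gap: 49.6
```

Call:
drive_tool([
  {"delta_pos": [0, 0, -1], "yaw": 0, "hand": 40},
  {"delta_pos": [0, 0, -1], "yaw": 0, "hand": 40},
  {"delta_pos": [0, 0, 0], "yaw": 0, "hand": 40},
])

```text
clock: 10.88
eef_pos: [608.1, -258.2, 112.9]
eef_rot: [3.14, -0.001, 0.63]
wrist_force: [-1.4, -0.1, 7.1]
finger_gap: 49.8
```

Call:
drive_tool([
  {"delta_pos": [0, 0, -1], "yaw": 0, "hand": 40},
  {"delta_pos": [0, 0, 0], "yaw": 0, "hand": 40},
])

```text
clock: 11.05
eef_pos: [608.1, -258.2, 111.9]
eef_rot: [3.14, -0.001, 0.63]
wrist_force: [-0.9, -1.0, 7.8]
finger_gap: 49.5
```

Call:
drive_tool([
  {"delta_pos": [0, 0, -1], "yaw": 0, "hand": 40},
  {"delta_pos": [0, 0, 0], "yaw": 0, "hand": 40},
])

```text
clock: 11.22
eef_pos: [608.1, -258.2, 111.0]
eef_rot: [3.14, -0.001, 0.63]
wrist_force: [-2.2, -0.6, 8.6]
finger_gap: 50.0
```

Call:
drive_tool([
  {"delta_pos": [0, 0, -0.6], "yaw": 0, "hand": 40},
  {"delta_pos": [0, 0, 0], "yaw": 0, "hand": 40},
])

```text
clock: 11.38
eef_pos: [608.1, -258.2, 110.6]
eef_rot: [3.14, -0.001, 0.63]
wrist_force: [-0.7, -1.2, 8.4]
finger_gap: 49.4
```

Call:
drive_tool([
  {"delta_pos": [0, 0, -0.6], "yaw": 0, "hand": 40},
  {"delta_pos": [0, 0, 0], "yaw": 0, "hand": 40},
])

```text
clock: 11.55
eef_pos: [608.1, -258.2, 110.0]
eef_rot: [3.14, -0.001, 0.63]
wrist_force: [-1.5, -0.1, 8.7]
finger_gap: 50.0
```

Call:
drive_tool([
  {"delta_pos": [0, 0, -0.6], "yaw": 0, "hand": 40},
  {"delta_pos": [0, 0, 0], "yaw": 0, "hand": 40},
])

```text
clock: 11.72
eef_pos: [608.1, -258.2, 109.5]
eef_rot: [3.14, -0.001, 0.63]
wrist_force: [-0.4, 0.1, 9.4]
finger_gap: 49.8
```

Call:
drive_tool([
  {"delta_pos": [0, 0, 0], "yaw": -0.05, "hand": 40},
  {"delta_pos": [0, 0, 0], "yaw": -0.05, "hand": 40},
  {"delta_pos": [0, 0, 0], "yaw": -0.05, "hand": 40},
  {"delta_pos": [0, 0, 0], "yaw": 0, "hand": 40},
])

```text
clock: 12.05
eef_pos: [608.1, -258.3, 109.6]
eef_rot: [3.14, -0.001, 0.476]
wrist_force: [-1.1, 0.1, 8.9]
finger_gap: 49.8
```

```bash
python3 -c "
from h import *
s=manip.read_state();print(s['moment'],s['wrist_force'],s['joints'])"
```

```text
[ 0.08749975  0.35719825 -0.02633083] [-1.1303257   0.08972235  8.87097273] [-4.57005968e-01  6.45685763e-01  1.28721757e+00 -2.10435464e-04
  1.20692340e+00  6.37460208e-01]
```

Call:
drive_tool([
  {"delta_pos": [0, 0, 0], "yaw": -0.05, "hand": 40},
  {"delta_pos": [0, 0, 0], "yaw": -0.05, "hand": 40},
  {"delta_pos": [0, 0, 0], "yaw": 0, "hand": 40},
])

```text
clock: 12.3
eef_pos: [608.1, -258.3, 109.6]
eef_rot: [3.14, -0.001, 0.376]
wrist_force: [-2.3, 0.3, 8.9]
finger_gap: 49.7
```

```bash
python3 -c "
from h import *
s=manip.read_state();print(s['moment'],s['wrist_force'],s['joints'])"
```

```text
[ 0.06922387  0.38485327 -0.01080327] [-2.3194196   0.34839057  8.85241988] [-4.56990961e-01  6.45692643e-01  1.28723691e+00 -2.57120563e-04
  1.20696781e+00  7.37438453e-01]
```

Call:
drive_tool([
  {"delta_pos": [-0.2, 0, 0], "yaw": -0.06, "hand": 40},
  {"delta_pos": [0, 0, 0], "yaw": -0.06, "hand": 40},
  {"delta_pos": [0, 0, 0], "yaw": -0.06, "hand": 40},
  {"delta_pos": [0, 0, 0], "yaw": -0.06, "hand": 40},
  {"delta_pos": [0, 0, 0], "yaw": -0.06, "hand": 40},
])

```text
clock: 12.72
eef_pos: [607.9, -258.2, 109.6]
eef_rot: [3.141, -0.001, 0.077]
wrist_force: [-1.2, -0.2, 9.1]
finger_gap: 49.5
```

Call:
drive_tool([
  {"delta_pos": [0, 0, 0], "yaw": -0.06, "hand": 40},
  {"delta_pos": [0, 0, 0], "yaw": -0.06, "hand": 40},
  {"delta_pos": [0, 0, 0], "yaw": -0.06, "hand": 40},
  {"delta_pos": [0, 0, 0], "yaw": -0.06, "hand": 40},
  {"delta_pos": [0, 0, 0], "yaw": -0.06, "hand": 40},
])

```text
clock: 13.13
eef_pos: [608.0, -258.2, 109.6]
eef_rot: [3.141, -0.002, -0.223]
wrist_force: [-0.7, -0.3, 9.0]
finger_gap: 49.7
```

Call:
drive_tool([
  {"delta_pos": [0, 0, 0], "yaw": -0.06, "hand": 40},
  {"delta_pos": [0, 0, 0], "yaw": -0.06, "hand": 40},
  {"delta_pos": [0, 0, 0], "yaw": -0.06, "hand": 40},
  {"delta_pos": [0, 0, 0], "yaw": -0.06, "hand": 40},
  {"delta_pos": [0, 0, 0], "yaw": -0.06, "hand": 40},
])

```text
clock: 13.55
eef_pos: [608.1, -258.2, 109.6]
eef_rot: [-3.142, -0.002, -0.523]
wrist_force: [-1.8, -1.0, 9.0]
finger_gap: 49.9
```

Call:
drive_tool([
  {"delta_pos": [0, 0, 0], "yaw": -0.06, "hand": 40},
  {"delta_pos": [0, 0, 0], "yaw": -0.06, "hand": 40},
  {"delta_pos": [0, 0, 0], "yaw": 0, "hand": 40},
])

```text
clock: 13.8
eef_pos: [608.1, -258.2, 109.7]
eef_rot: [-3.141, -0.002, -0.644]
wrist_force: [-0.3, -0.0, 8.9]
finger_gap: 49.7
```

```bash
python3 -c "
from h import *
s=manip.read_state();print(s['moment'],s['wrist_force'],s['joints'])"
```

```text
[ 0.20420342  0.18336172 -0.12303839] [-0.30520256 -0.02590363  8.88852072] [-4.56988213e-01  6.45271819e-01  1.28772441e+00 -3.59120589e-05
  1.20638129e+00  1.75800349e+00]
```

Call:
drive_tool([
  {"delta_pos": [0, 0, 0], "yaw": -0.06, "hand": 40},
  {"delta_pos": [0, 0, 0], "yaw": -0.06, "hand": 40},
  {"delta_pos": [0, 0, 0], "yaw": -0.06, "hand": 40},
  {"delta_pos": [0, 0, 0], "yaw": 0, "hand": 40},
])

```text
clock: 14.13
eef_pos: [608.1, -258.2, 109.7]
eef_rot: [-3.141, -0.002, -0.824]
wrist_force: [-0.0, -0.5, 8.5]
finger_gap: 49.7
```

```bash
python3 -c "
from h import *
s=manip.read_state();print(s['moment'],s['wrist_force'],s['joints'])"
```

```text
[ 0.14264188  0.13658676 -0.17537864] [-0.040064   -0.5205666   8.47373834] [-4.56985756e-01  6.45271486e-01  1.28771171e+00 -5.52979261e-05
  1.20637302e+00  1.93799781e+00]
```

Call:
drive_tool([
  {"delta_pos": [0, 0, 0], "yaw": -0.04, "hand": 40},
  {"delta_pos": [0, 0, 0], "yaw": -0.04, "hand": 40},
  {"delta_pos": [0, 0, 0], "yaw": 0, "hand": 40},
])

```text
clock: 14.38
eef_pos: [608.1, -258.3, 109.7]
eef_rot: [-3.141, -0.002, -0.903]
wrist_force: [-0.6, -0.6, 9.5]
finger_gap: 49.8
```

```bash
python3 -c "
from h import *
s=manip.read_state();print(s['moment'],s['wrist_force'],s['joints'])"
```

```text
[ 0.11657181  0.20454946 -0.13632717] [-0.55173308 -0.64358885  9.48495932] [-4.56990364e-01  6.45263760e-01  1.28772027e+00 -9.63592897e-05
  1.20635265e+00  2.01664702e+00]
```

Call:
drive_tool([
  {"delta_pos": [0, 0, 0], "yaw": -0.03, "hand": 40},
  {"delta_pos": [0, 0, 0], "yaw": 0, "hand": 40},
])

```text
clock: 14.55
eef_pos: [608.1, -258.3, 109.7]
eef_rot: [-3.141, -0.002, -0.932]
wrist_force: [-0.4, -0.6, 9.5]
finger_gap: 49.6
```

```bash
python3 -c "
from h import *
s=manip.read_state();print(s['moment'],s['wrist_force'])"
```

```text
[ 0.03962529  0.22870672 -0.02158038] [-0.37563616 -0.59532873  9.52881414]
```

Call:
drive_tool([
  {"delta_pos": [0, 0, 0], "yaw": -0.03, "hand": 40},
  {"delta_pos": [0, 0, 0], "yaw": 0, "hand": 40},
])

```text
clock: 14.72
eef_pos: [608.1, -258.3, 109.7]
eef_rot: [-3.141, -0.002, -0.962]
wrist_force: [-0.9, -0.5, 10.3]
finger_gap: 49.9
```

```bash
python3 -c "
from h import *
s=manip.read_state();print(s['moment'],s['wrist_force'])"
```

```text
[ 0.03035786  0.21223789 -0.09552441] [-0.87420808 -0.45675353 10.25922536]
```

Call:
drive_tool([
  {"delta_pos": [0, 0, 0], "yaw": -0.03, "hand": 40},
  {"delta_pos": [0, 0, 0], "yaw": 0, "hand": 40},
])

```text
clock: 14.88
eef_pos: [608.0, -258.2, 109.7]
eef_rot: [-3.141, -0.002, -0.992]
wrist_force: [-1.1, 0.6, 9.5]
finger_gap: 49.7
```

```bash
python3 -c "
from h import *
s=manip.read_state();print(s['moment'],s['wrist_force'])"
```

```text
[0.20690619 0.33814932 0.07329475] [-1.13853219  0.6087636   9.51120022]
```

Call:
drive_tool([
  {"delta_pos": [0, 0, 0], "yaw": -0.02, "hand": 40},
  {"delta_pos": [0, 0, 0], "yaw": 0, "hand": 40},
])

```text
clock: 15.05
eef_pos: [607.9, -258.0, 109.6]
eef_rot: [-3.141, -0.001, -1.011]
wrist_force: [-3.2, 2.1, 10.2]
finger_gap: 49.5
```

```bash
python3 -c "
from h import *
s=manip.read_state();print(s['moment'],s['wrist_force'])"
```

```text
[0.47133675 0.59742478 0.1187496 ] [-3.21128779  2.06318416 10.23875596]
```

The stop wall is met at about -1.0 rad. I'll back off to the notch centre and let the spring lift the ring.

Call:
drive_tool([
  {"delta_pos": [0, 0, 0], "yaw": 0.04, "hand": 40},
  {"delta_pos": [0, 0, 0], "yaw": 0.03, "hand": 40},
  {"delta_pos": [0, 0, 0], "yaw": 0, "hand": 40},
])

```text
clock: 15.3
eef_pos: [608.1, -258.1, 109.7]
eef_rot: [-3.141, -0.002, -0.938]
wrist_force: [-0.9, 0.3, 8.7]
finger_gap: 49.8
```

Call:
drive_tool([
  {"delta_pos": [0, 0, 1], "yaw": 0, "hand": 40},
  {"delta_pos": [0, 0, 1], "yaw": 0, "hand": 40},
  {"delta_pos": [0, 0, 0], "yaw": 0, "hand": 40},
])

```text
clock: 15.55
eef_pos: [608.1, -258.1, 111.6]
eef_rot: [-3.141, -0.002, -0.94]
wrist_force: [0.4, -0.7, 8.5]
finger_gap: 49.9
```

Call:
drive_tool([
  {"delta_pos": [0, 0, 1], "yaw": 0, "hand": 40},
  {"delta_pos": [0, 0, 0], "yaw": 0, "hand": 40},
])

```text
clock: 15.72
eef_pos: [608.1, -258.1, 112.5]
eef_rot: [-3.141, -0.002, -0.94]
wrist_force: [-0.4, -0.5, 7.2]
finger_gap: 49.8
```

Call:
drive_tool([
  {"delta_pos": [0, 0, 1], "yaw": 0, "hand": 40},
  {"delta_pos": [0, 0, 0], "yaw": 0, "hand": 40},
])

```text
clock: 15.88
eef_pos: [608.1, -258.1, 113.4]
eef_rot: [-3.141, -0.002, -0.94]
wrist_force: [0.8, 0.5, 5.9]
finger_gap: 49.5
```

Call:
drive_tool([
  {"delta_pos": [0, 0, 1], "yaw": 0, "hand": 40},
  {"delta_pos": [0, 0, 0], "yaw": 0, "hand": 40},
])

```text
clock: 16.05
eef_pos: [608.1, -258.1, 114.3]
eef_rot: [-3.141, -0.002, -0.94]
wrist_force: [0.8, 1.8, 6.1]
finger_gap: 49.8
```

Call:
drive_tool([
  {"delta_pos": [0, 0, 1], "yaw": 0, "hand": 40},
  {"delta_pos": [0, 0, 0], "yaw": 0, "hand": 40},
])

```text
clock: 16.22
eef_pos: [608.0, -258.1, 115.2]
eef_rot: [-3.141, -0.001, -0.94]
wrist_force: [1.0, -0.4, 5.1]
finger_gap: 49.6
```

Call:
drive_tool([
  {"delta_pos": [0, 0, 0.5], "yaw": 0, "hand": 40},
  {"delta_pos": [0, 0, 0], "yaw": 0, "hand": 40},
])

```text
clock: 16.38
eef_pos: [608.0, -258.0, 115.6]
eef_rot: [-3.141, -0.001, -0.94]
wrist_force: [2.5, -1.4, 5.0]
finger_gap: 49.6
```

Call:
drive_tool([
  {"delta_pos": [0, 0, 0.5], "yaw": 0, "hand": 40},
  {"delta_pos": [0, 0, 0], "yaw": 0, "hand": 40},
])

```text
clock: 16.55
eef_pos: [607.9, -258.0, 115.9]
eef_rot: [-3.141, -0.001, -0.94]
wrist_force: [3.3, -1.0, 4.0]
finger_gap: 49.8
```

Call:
drive_tool([
  {"delta_pos": [0, 0, 0.3], "yaw": 0, "hand": 40},
  {"delta_pos": [0, 0, 0], "yaw": 0, "hand": 40},
  {"delta_pos": [0, 0, 0], "yaw": 0, "hand": 40},
], squeeze=5)

```text
clock: 16.8
eef_pos: [607.7, -257.9, 116.0]
eef_rot: [-3.141, -0.0, -0.94]
wrist_force: [4.0, -0.6, 4.4]
finger_gap: 49.9
```

Call:
drive_tool([
  {"delta_pos": [0, 0, 0], "yaw": 0, "hand": 55},
  {"delta_pos": [0, 0, 0], "yaw": 0, "hand": 65},
  {"delta_pos": [0, 0, 0], "yaw": 0, "hand": 80},
  {"delta_pos": [0, 0, 0], "yaw": 0, "hand": 90},
  {"delta_pos": [0, 0, 0], "yaw": 0, "hand": 90},
])

```text
clock: 17.22
eef_pos: [607.3, -257.8, 115.6]
eef_rot: [3.141, 0.001, -0.94]
wrist_force: [0.4, -0.0, 0.1]
finger_gap: 78.2
```

Call:
drive_tool([
  {"delta_pos": [0, 0, 0], "yaw": 0, "hand": 90},
  {"delta_pos": [0, 0, 0], "yaw": 0, "hand": 90},
  {"delta_pos": [0, 0, 0], "yaw": 0, "hand": 90},
])

```text
clock: 17.47
eef_pos: [607.6, -257.9, 115.9]
eef_rot: [3.142, 0.0, -0.94]
wrist_force: [1.6, -0.7, 0.4]
finger_gap: 89.9
```

Call:
drive_tool([
  {"delta_pos": [0, 0, 10], "yaw": 0, "hand": 94},
  {"delta_pos": [0, 0, 25], "yaw": 0, "hand": 94},
  {"delta_pos": [0, 0, 30], "yaw": 0, "hand": 94},
  {"delta_pos": [0, 0, 30], "yaw": 0, "hand": 94},
  {"delta_pos": [0, 0, 20], "yaw": 0, "hand": 94},
])

```text
clock: 17.88
eef_pos: [607.9, -258.0, 235.1]
eef_rot: [-3.14, -0.003, -0.94]
wrist_force: [-0.1, 0.3, 1.2]
finger_gap: 93.8
```

Call:
drive_tool([
  {"delta_pos": [-10, 10, 5], "yaw": 0.05, "hand": 94},
  {"delta_pos": [-25, 25, 0], "yaw": 0.1, "hand": 94},
  {"delta_pos": [-25, 25, 0], "yaw": 0.1, "hand": 94},
  {"delta_pos": [-25, 25, 0], "yaw": 0.1, "hand": 94},
  {"delta_pos": [-25, 25, 0], "yaw": 0.1, "hand": 94},
])

```text
clock: 18.3
eef_pos: [496.2, -146.9, 236.6]
eef_rot: [-3.141, -0.001, -0.486]
wrist_force: [0.4, 0.3, 0.6]
finger_gap: 93.7
```

Call:
drive_tool([
  {"delta_pos": [-20, 30, 0], "yaw": 0.1, "hand": 94},
  {"delta_pos": [-20, 30, 0], "yaw": 0.1, "hand": 94},
  {"delta_pos": [-20, 30, 0], "yaw": 0.1, "hand": 94},
  {"delta_pos": [-10, 30, 0], "yaw": 0.1, "hand": 94},
  {"delta_pos": [0, 0, 0], "yaw": 0, "hand": 94},
])

```text
clock: 18.72
eef_pos: [426.1, -24.6, 237.2]
eef_rot: [-3.141, -0.002, -0.081]
wrist_force: [-0.2, -0.3, 0.4]
finger_gap: 94.0
```

Run:
```python
from h import *
print(manip.read_state()['eef_pos'])
a=[]
for n,(u,v) in(('side',(287,130)),('top',(384,160))):
    c=snap(n,n+'3'); a.append(cv2.resize(c['frame'][v-50:v+50,u-50:u+50],(400,400),interpolation=cv2.INTER_CUBIC)[...,::-1])
    P=cloud(c)[v-35:v+35,u-35:u+35].reshape(-1,3);P=P[(P[:,2]>122)&(P[:,2]<150)&(np.hypot(P[:,0]-606,P[:,1]+257)<45)]
    print(n,len(P),P.mean(0),np.median(P[:,2]),(P.max(0)+P.min(0))/2)
    U,S,V=np.linalg.svd((P-P.mean(0))[:,:2]);print('ear ang',np.arctan2(V[0,1],V[0,0]),S)
cv2.imwrite('pics/m3.png',np.hstack(a))
```

```text
[426.05373362 -24.62787546 237.22083444]
side 227 [ 606.03267076 -254.15437366  128.12429382] 128.32615938689787 [ 606.27993773 -255.26333606  128.43094662]
ear ang 2.1252876870339956 [268.67496931 199.03441731]
top 260 [ 606.52834518 -258.24779526  128.91731252] 129.27759592438133 [ 607.2322487  -259.05527851  128.56069452]
ear ang -0.8982705751950107 [274.46804632 203.78519079]
```

View pics/m3.png

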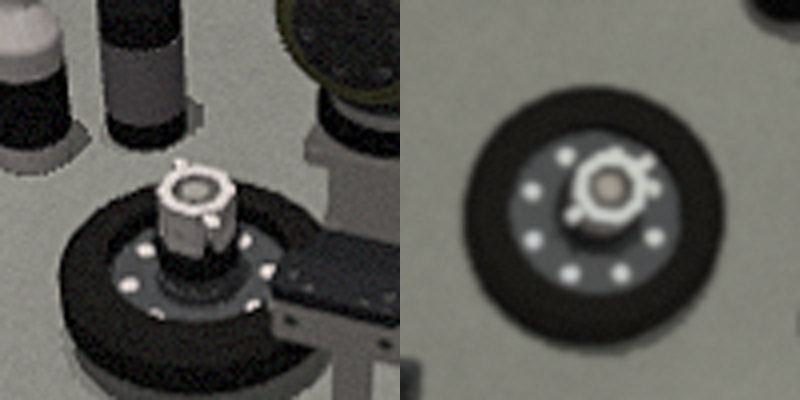

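View pics/side3.png

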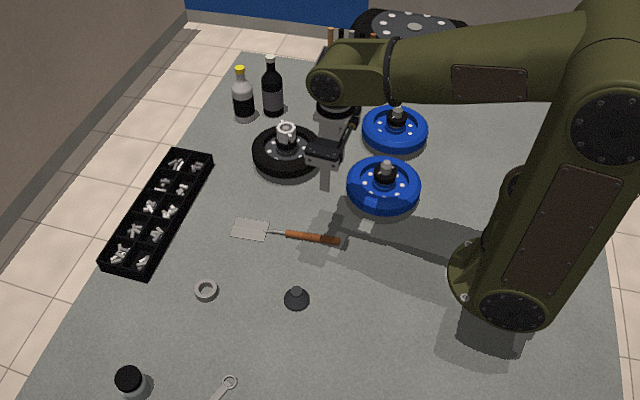

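The ring sits level on the spindle with its ears at about -0.9 rad, at (182,165)/(212,220) in the left crop. Its top is at about 129 mm against an expected 130, and the other things on the bench have not moved.

```bash
python3 -c "
from h import *
print(manip.sign_off())"
```

```text
the job is handed in; nothing more can be done
None
```

The bayonet ring is on the spindle of the black-tyred stand, locked by a clockwise quarter turn and let go. I handed the job in about 19 s into the run. No verdict was reported.

- **Fitting:** I gripped the ring by its free flats and felt about 5–6 N of side contact with the spindle, so I shifted it about 1.7 mm. The pin then entered the mouths without resting on the edge.
- **Pressing and turning:** I pressed down to an underside height of about 85.5 mm, which took about 10–12 N. I then turned it about 1.6 rad clockwise until I felt the stop wall at a yaw of about -1.0 rad. I backed off to the middle of the notch and let the spring lift the ring.
- **Locked:** It rose past 87 mm, which it can only do in the notches, to about 92 mm before I opened the gripper.
- **Forces:** The highest I read at the wrist was about 11 N.

**Last checks:** The cameras put the ring top at 128.3–129.3 mm, where 130 is expected, and the ears at about -0.9 to -1.0 rad. The ring looked upright and centred on the spindle, and nothing else on the bench appeared to have moved. The arm was clear of everything. The two cameras disagreed by about 4 mm on the ring's y position. That is the same bias toward the camera side that they showed on the bare spindle.

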